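# Sieve hazelnuts out from among walnuts

## Robot

A 6-joint arm with a two-finger parallel gripper is mounted at the origin on the work surface; the furniture and walls round the work are solid. World frame = base frame: x ahead of the robot, y to its left, z up, the work surface at z = 0. Lengths are in m, angles in degrees, forces in N, time in s.
With the tool pointing down it reaches from about 0.3 to 0.75 m from the base axis. Payload 8.5 kg.
Tool frame: the origin (TCP) lies on the centre line of the jaws, within the pads' length; the fingertips stand 11 mm ahead of it and the grasp point (between the pads) lies 8 mm behind it; z points along the fingers, y is the line along which they close (so a half turn about z gives the same grasp; the last joint's range is limited). The gripper opens to 85 mm and grips with 20 to 120 N. Pads are 22 mm wide; open, the fingers measure 114 mm over their backs; the gripper's body (76 mm by 85 mm) begins 54 mm behind the grasp point. The pads swing forward as they close: fully open they stand 13 mm farther back than shut.
Start: joints at [52.752, 21.807, 74.336, -0, 83.858, -12.336], TCP at [0.232, 0.499, 0.242] pointing down, gripper open.
Joint ranges: [-178.18, 178.18], [-50.72, 133.34], [12.68, 142.11], [-81.47, 261.47], [9.98, 163.14], [-165.26, 165.26]. Speed limits (degrees/s): [136.94, 136.94, 180, 180, 180, 180].

## Interface

Orientations are given as a 3x3 rotation matrix whose columns are the frame's x, y, z axes.
In Python, from rig import env gives the robot as it stands.
- The arm moves only by the shell command python3 nudge.py 'ROWS' [FORCE]. ROWS is a JSON list of rows, 1 to 10 of them, each of 5 numbers: dx, dy, dz in shares of the most that a row can go, 1 being 50 mm, then a turn about the tool's z in degrees, then the finger opening in m; each row shifts and turns the commanded pose from where the row before left it, along the tool's axes as they then stand; what a row does not reach is not made up. A row lasts 1/10 s, in which the tool goes at most 0.05 m and 8.59 degrees, less where a joint would pass 70% of its speed; a pose out of reach is approached as far as the arm can. The fingers move at their own pace and stop on an object; FORCE is the grip in N (left out, the last holds). Time passes only in rows, so rows that do not move let the fingers close. It prints the time, the measured TCP pose, the force, the opening and the grip force at its end. Input that does not fit is refused with a message, and nothing moves.
- env.observe(): the state, without advancing time (a new reading comes with each control period).
- env.get_image(name): name is "side" or "top"; returns a dict with "pixels" (400x640x3 uint8, red, green, blue), "K" (3x3 intrinsics, pixels), "distortion" ([k1, k2, p1, p2, k3] as OpenCV has them; the pictures are not rectified), "extrinsics" (4x4, takes a point from world to camera coordinates). Camera axes: x right, y down, z forward; pixel columns grow to the right and rows downward; lengths in m; the calibration is good to about 2 mm. A picture is of the moment at which its call begins. There is no depth.
- env.close_job(): hands the job in; it is judged then, once.
The state is a dict: "time_s": time; "q": joint angles; "qvel": joint speeds; "joint_efforts": joint torques, N m; "position": TCP position; "tool_rot": TCP orientation; "ft_force": force on the tool from outside, world axes, zero at the start; "wrist_torque": the same for the moment, N m; "grip_width": finger opening in m; "gripper_force": force on a finger pad.
Only numpy, scipy, OpenCV 4.12 (cv2) and the standard library are available. Lean on these libraries where they do the work, as an engineer would, in place of code of your own. Each camera call takes 0.05 s, during which the arm holds its last target. There are 200 camera calls.

## Task

Lift the nut sieve by its handle and shake it from side to side just above the mixing bowl until every hazelnut has dropped through into the bowl and only the walnuts are left in it. Then tip the walnuts out of the sieve into the white basket, and lay the empty sieve back level across the rim of the bowl. Leave the bowl where it stands and do not push over or shift the spice jar beside it.

Things in the scene. Friction and masses are not known exactly. Their poses are not given: they have to be found in the camera images.
- sieve: Steel nut sieve across the bowl, nuts in it: round pan 190 mm wide, 22 mm deep, sides flaring 36 deg from level; flat floor 130 mm wide, 3 mm thick, with twelve 21 mm square holes at 28 mm pitch, 7 mm lands between, plain plate at four corners. Origin: underside of the floor at its centre; z up, handle along -x. 150-220 g + 100 g of nuts, centred 0.14 m from the grip: hold it firmly
- sieve_grip (a point): Point to grip on the sieve's handle: a level bar 18 mm wide and 14 mm high, from 90 to 240 mm out along the sieve's -x, pointing roughly toward the robot; this point is at its mid-height, 170 mm out and 23 mm above the sieve's origin, about 97 mm above the worktop at the start
- sieve_rest (a point): Underside of the outer end of the wire rest loop at the far side from the handle, 135 mm out along the sieve's +x. The undersides of loop and handle are level, 16 mm above the sieve's origin, and lie on the bowl's rim, so the sieve's origin rests 74 mm above the bowl's foot with the pan hanging 16 mm into the bowl, 12 mm free all round
- bowl: Round white mixing bowl, 224 mm across the rim, 90 mm high, wall 5 mm (about 214 mm wide inside at the rim, 115 mm at its floor), loose, 0.9 kg. Origin at the centre of its foot, z up. It stands left or right of the middle
- basket: White slotted open basket, 277 mm (its x) by 357 mm (its y, pointing roughly toward or away from the robot), 91 mm high, floor 6 mm thick and about 200 x 280 mm, sides sloping outward; it stands fast. Origin at the centre of its underside. It stands on the other side from the bowl
- spice: bystander: spice jar with a dark cap, 40 mm across, 105 mm high, close beside the bowl at its far side; origin under its centre
- lemon: bystander: lemon that does not move, 78 x 55 x 56 mm, lying in front of the gap between bowl and basket, toward the robot; origin under its centre
- hazelnut_0_center (a point): centre of a hazelnut: 16 mm across, 17 mm tall, 10 g, standing on a flat scar 5 mm wide on the plate between the holes, 11 mm above the sieve's origin; it topples and rolls when the sieve is shaken at about 3 m/s2 or more (40 mm strokes of 0.2 to 0.25 s do), and passes any hole that no walnut covers
- hazelnut_1_center (a point): centre of a hazelnut: 16 mm across, 17 mm tall, 10 g, standing on a flat scar 5 mm wide on the plate between the holes, 11 mm above the sieve's origin; it topples and rolls when the sieve is shaken at about 3 m/s2 or more (40 mm strokes of 0.2 to 0.25 s do), and passes any hole that no walnut covers
- hazelnut_2_center (a point): centre of a hazelnut: 16 mm across, 17 mm tall, 10 g, standing on a flat scar 5 mm wide on the plate between the holes, 11 mm above the sieve's origin; it topples and rolls when the sieve is shaken at about 3 m/s2 or more (40 mm strokes of 0.2 to 0.25 s do), and passes any hole that no walnut covers
- hazelnut_3_center (a point): centre of a hazelnut: 16 mm across, 17 mm tall, 10 g, standing on a flat scar 5 mm wide on the plate between the holes, 11 mm above the sieve's origin; it topples and rolls when the sieve is shaken at about 3 m/s2 or more (40 mm strokes of 0.2 to 0.25 s do), and passes any hole that no walnut covers
- hazelnut_4_center (a point): centre of a hazelnut: 16 mm across, 17 mm tall, 10 g, standing on a flat scar 5 mm wide on the plate between the holes, 11 mm above the sieve's origin; it topples and rolls when the sieve is shaken at about 3 m/s2 or more (40 mm strokes of 0.2 to 0.25 s do), and passes any hole that no walnut covers
- hazelnut_5_center (a point): centre of a hazelnut: 16 mm across, 17 mm tall, 10 g, standing on a flat scar 5 mm wide on the plate between the holes, 11 mm above the sieve's origin; it topples and rolls when the sieve is shaken at about 3 m/s2 or more (40 mm strokes of 0.2 to 0.25 s do), and passes any hole that no walnut covers
- walnut_0_center (a point): centre of a walnut in its shell: 37 mm across, 14 g; it lies a few mm sunk in a hole that it cannot pass, about 18 mm above the sieve's origin, and leaves it only if the sieve is tipped over some 35 degrees or shaken harder than about 7 m/s2; tipping the sieve 60 to 70 degrees pours the walnuts over its rim
- walnut_1_center (a point): centre of a walnut in its shell: 37 mm across, 14 g; it lies a few mm sunk in a hole that it cannot pass, about 18 mm above the sieve's origin, and leaves it only if the sieve is tipped over some 35 degrees or shaken harder than about 7 m/s2; tipping the sieve 60 to 70 degrees pours the walnuts over its rim
- walnut_2_center (a point): centre of a walnut in its shell: 37 mm across, 14 g; it lies a few mm sunk in a hole that it cannot pass, about 18 mm above the sieve's origin, and leaves it only if the sieve is tipped over some 35 degrees or shaken harder than about 7 m/s2; tipping the sieve 60 to 70 degrees pours the walnuts over its rim

How it is judged:
By the outcome, as a careful person would: the job done as asked, in the order asked, and still so for the second after the job is handed in, with the robot touching nothing.
It also fails if it takes over 56 s, if anything falls off the work surface, if the arm or the gripper's body presses on something with over 40 N, if the wrist force passes 120 N, or if a joint passes its speed limit or range.

## Working session

There is one attempt and no reset: what is moved stays moved. The work goes in short steps, Python scripts to look and compute and a shell command to move; the robot and the scene stay as the last step left them, time stands still between calls to the robot, and variables do not carry over. Pictures are saved under pics/ and viewed, at most 10 in all, crops included, and the job is handed in when it is done.

```bash
ls; mkdir -p pics
python3 - <<'E'
from rig import env
import cv2
for n in("side","top"):
    im=env.get_image(n);cv2.imwrite(f"pics/{n}0.png",im["pixels"][:,:,::-1]);print(n,im["K"].tolist(),im["distortion"],im["extrinsics"].round(4).tolist())
o=env.observe();print(o["time_s"],o["position"],o["tool_rot"])
E
```

```text
nudge.py
pics
rig.py
side [[397.34540406795975, 0.0, 315.29590319870334], [0.0, 397.34540406795975, 199.54066537688618], [0.0, 0.0, 1.0]] [-0.0460512  0.         0.         0.         0.       ] [[-0.9789, -0.2034, 0.0164, 0.5889], [-0.1478, 0.6514, -0.7442, 0.1561], [0.1408, -0.731, -0.6677, 0.974], [0.0, 0.0, 0.0, 1.0]]
top [[450.6113004739341, 0.0, 322.9083281879868], [0.0, 450.6113004739341, 195.7753202386442], [0.0, 0.0, 1.0]] [-0.02002808  0.          0.          0.          0.        ] [[-0.021, -0.9997, 0.0121, 0.0128], [-0.9975, 0.0201, -0.0676, 0.5992], [0.0674, -0.0135, -0.9976, 1.1131], [0.0, 0.0, 0.0, 1.0]]
0.1 [0.23153455 0.49863102 0.24177345] [[-9.06949955e-01  4.21237559e-01 -8.35926820e-04]
 [ 4.21238261e-01  9.06949439e-01 -1.02127115e-03]
 [ 3.27945594e-04 -1.27836618e-03 -9.99999129e-01]]
```
View pics/top0.png

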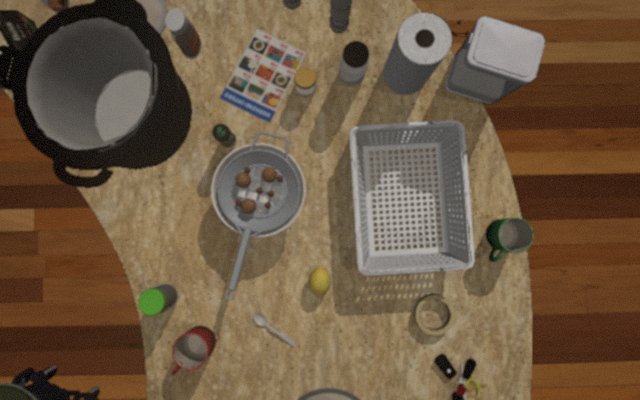

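View pics/side0.png

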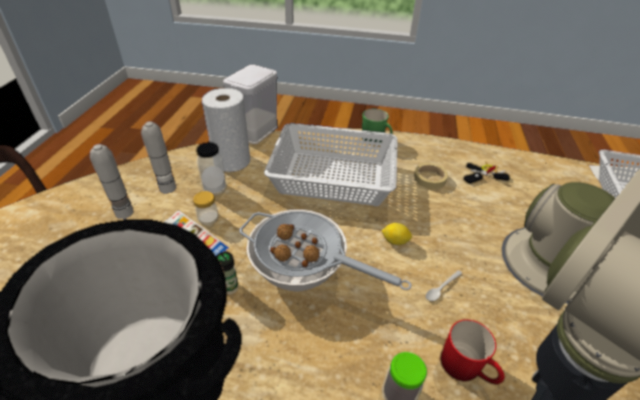

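The top view shows the sieve and bowl around (258,190), its handle running to (230,295), the jar at (222,132), the basket around (412,197) and the lemon at (319,280). The side view confirms three walnuts and about six hazelnuts.

Create h.py:
```python
import numpy as np, cv2
from rig import env
def px2w(im,uv,z):
    p=cv2.undistortPoints(np.array([[uv]],float),im["K"],np.array(im["distortion"]))[0,0]
    E=np.array(im["extrinsics"]);R,t=E[:3,:3],E[:3,3];c=-R.T@t;d=R.T@np.array([p[0],p[1],1]);return c+d*(z-c[2])/d[2]
def w2px(im,P):
    E=np.array(im["extrinsics"]);return cv2.projectPoints(np.atleast_2d(P).astype(float),cv2.Rodrigues(E[:3,:3])[0],E[:3,3],im["K"],np.array(im["distortion"]))[0][:,0]
def crop(im,x,y,w,h,s,name):
    c=im["pixels"][y:y+h,x:x+w,::-1];cv2.imwrite(f"pics/{name}.png",cv2.resize(c,None,fx=s,fy=s,interpolation=cv2.INTER_CUBIC))
```

Run:
```python
from h import *
im=env.get_image("top")
crop(im,195,110,133,200,3,"c1")
```

```text
(no output)
```

View pics/c1.png

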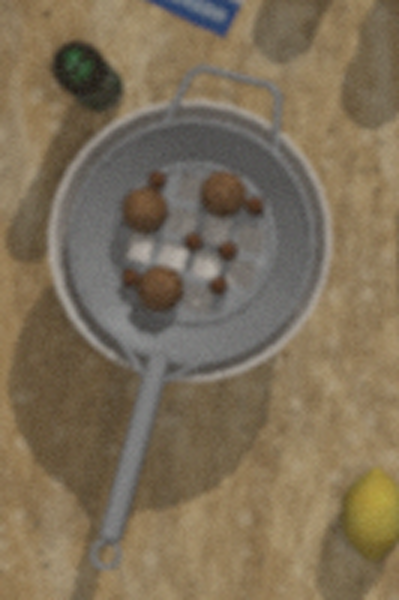

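Crop c1, scaled 3x from (195,110). The bowl rim spans columns 48–330 and rows 100–380, so its centre is about (189,240). The handle runs from (155,358) to (110,540), the loop's outer end is at (240,75) and the jar cap at (80,65).

Run:
```python
from h import *
im=env.get_image("top")
f=lambda x,y,z:px2w(im,(195+x/3,110+y/3),z)
b=f(189,240,.09);print("bowl",b)
for a in[(48,240),(330,240),(189,100),(189,380)]:print(" r",np.linalg.norm(f(*a,.09)[:2]-b[:2]))
h0=f(155,358,.104);h1=f(110,540,.104);l=f(240,75,.092);print("handle",h0,h1,"loop",l)
d=(h0-h1)[:2];d/=np.linalg.norm(d);print("dir",d,np.degrees(np.arctan2(d[1],d[0])))
d2=(l-h1)[:2];d2/=np.linalg.norm(d2);print("dir2",d2,np.degrees(np.arctan2(d2[1],d2[0])),np.linalg.norm((l-h1)[:2]))
o=l[:2]-.135*d2;print("origin",o,"grip",o-.17*d2)
print("jar",f(80,65,.105))
print("basket rim",[px2w(im,u,.091).round(3) for u in[(350,125),(465,122),(472,270),(358,275)]])
print("lemon",px2w(im,(319,280),.03))
o=env.observe();print(o["position"],o["grip_width"],o["gripper_force"],o["ft_force"])
```

```text
bowl [0.61136484 0.15425681 0.09      ]
 r 0.1107498004047307
 r 0.11082973599122643
 r 0.11124016919130346
 r 0.10967110166306569
handle [0.51943128 0.17967073 0.104     ] [0.38126689 0.21551538 0.104     ] loop [0.74145218 0.11224178 0.092     ]
dir [ 0.96795561 -0.25112136] -14.543878137398355
dir2 [ 0.96126726 -0.27561794] -15.998842856268185 0.37469838384955856
origin [0.6116811 0.1494502] grip [0.44826567 0.19630525]
jar [0.7491128  0.23598453 0.105     ]
basket rim [array([ 0.762, -0.067,  0.091]), array([ 0.765, -0.343,  0.091]), array([ 0.413, -0.345,  0.091]), array([ 0.408, -0.077,  0.091])]
lemon [0.39095565 0.01464166 0.03      ]
[0.2315803  0.49870866 0.24196012] 0.08542368956361554 0.0 [-0.07895027 -0.1839792   0.17030209]
```

The manual's scale: shifts go in shares of 50 mm. Converting my numbers, -0.031 m is -0.62, -0.0294 m is -0.588.

```bash
python3 nudge.py '[[0, 0, 0, -4.8, 0.085], [0, 0, 0, -4.8, 0.085], [-0.62, -0.588, 0, 0, 0.085], [-0.62, -0.588, 0, 0, 0.085], [-0.62, -0.588, 0, 0, 0.085], [-0.62, -0.588, 0, 0, 0.085], [-0.62, -0.588, 0, 0, 0.085], [-0.62, -0.588, 0, 0, 0.085], [-0.62, -0.588, 0, 0, 0.085], [-0.62, -0.588, 0, 0, 0.085]]' 120
cat >> h.py <<'E'
def go(x,y,z,ang=None):
    "tool-axis offset to a world target; ang = wanted handle (=-tool x) direction"
    o=env.observe();R=np.array(o["tool_rot"]);p=np.array(o["position"]);a=np.degrees(np.arctan2(-R[1,0],-R[0,0]))
    print("t",round(o["time_s"],2),"pos",p.round(4),"handle ang",a.round(2),"zaxis",R[:,2].round(3))
    if ang is not None:
        t=-(ang-a);print("turn",round(t,2));c,s=np.cos(np.radians(ang)),np.sin(np.radians(ang));R=np.array([[-c,-s,0],[-s,c,0],[0,0,-1]])
    print("d tool",(R.T@(np.array([x,y,z])-p)).round(4))
E
python3 -c "
from h import *
go(.409,.207,.089,-15.3)"
```

```text
time_s: 1.2
position: [0.4093, 0.2049, 0.2423]
tool_rot: [[-0.965, 0.264, 0.0], [0.264, 0.965, 0.0], [-0.0, 0.0, -1.0]]
ft_force: [0.4, 0.1, 0.5]
grip_width: 0.0847
gripper_force: 0.0
t 1.2 pos [0.4093 0.2049 0.2423] handle ang -15.31 zaxis [ 0.  0. -1.]
turn -0.01
d tool [0.0008 0.002  0.1533]
```

```bash
python3 nudge.py '[[0, 0.048, 0.8, 0, 0.085], [0, 0, 0.8, 0, 0.085], [0, 0, 0.8, 0, 0.05], [0, 0, 0.66, 0, 0.04], [0, 0, 0, 0, 0.03]]' 120 | head -5
python3 nudge.py '[[0, 0, 0, 0, 0], [0, 0, 0, 0, 0], [0, 0, 0, 0, 0], [0, 0, 0, 0, 0], [0, 0, 0, 0, 0]]' 120
python3 -c "
from h import *
im=env.get_image('side');crop(im,180,150,260,190,3,'c2')"
```

```text
time_s: 1.7
position: [0.4075, 0.2082, 0.0863]
tool_rot: [[-0.964, 0.264, -0.008], [0.264, 0.964, -0.002], [0.007, -0.004, -1.0]]
ft_force: [-0.8, 0.5, 0.8]
grip_width: 0.0433
time_s: 2.2
position: [0.4101, 0.2089, 0.0902]
tool_rot: [[-0.965, 0.264, 0.003], [0.264, 0.965, 0.0], [-0.002, 0.001, -1.0]]
ft_force: [1.0, 0.1, 4.4]
grip_width: 0.0153
gripper_force: 117.4
```

View pics/c2.png

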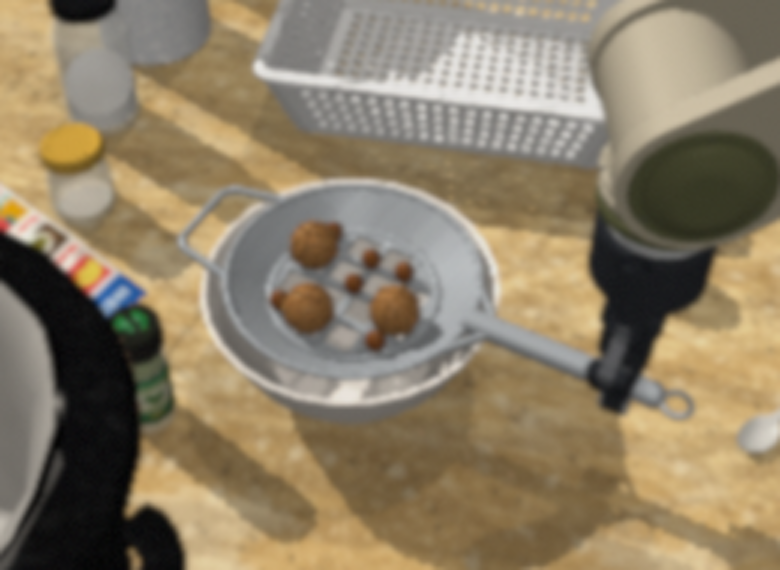

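The crop shows the jaws closed on the handle near its end, at about (610,370), with the sieve still level and holding all its nuts. Next I lift gently.

```bash
python3 nudge.py '[[0, 0, -0.12, 0, 0], [0, 0, -0.16, 0, 0], [0, 0, -0.16, 0, 0], [0, 0, -0.16, 0, 0], [0, 0, 0, 0, 0]]' 120
python3 -c "
from h import *
im=env.get_image('side');crop(im,180,150,260,190,3,'c3')"
```

```text
time_s: 2.75
position: [0.4097, 0.2089, 0.1204]
tool_rot: [[-0.965, 0.264, 0.002], [0.264, 0.965, 0.0], [-0.001, 0.001, -1.0]]
ft_force: [-0.9, -0.7, -3.9]
grip_width: 0.0153
gripper_force: 117.3
```

View pics/c3.png

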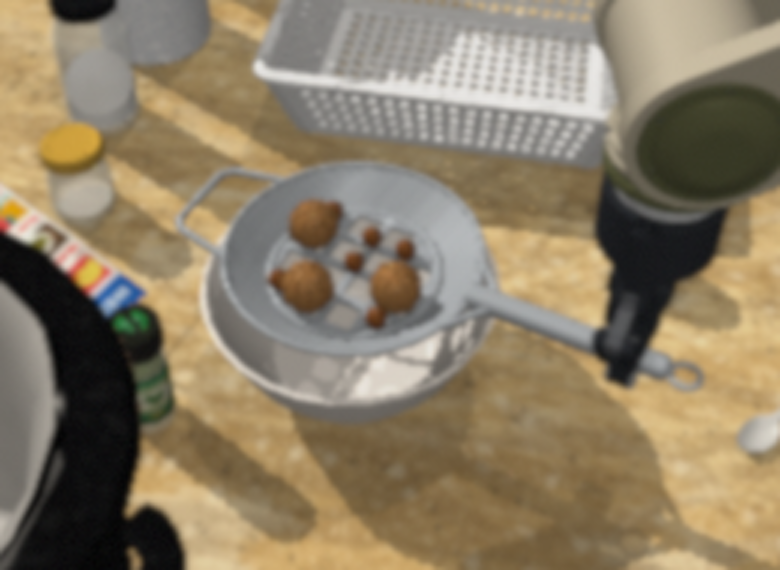

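The pan came up clear and nearly level: the loop rose about 20 px and the handle end about 25 px. The nuts are unmoved, so I shake.

```bash
python3 nudge.py '[[0, 0.4, 0, 0, 0], [0, -0.4, 0, 0, 0], [0, -0.4, 0, 0, 0], [0, 0.4, 0, 0, 0], [0, 0.4, 0, 0, 0], [0, -0.4, 0, 0, 0], [0, -0.4, 0, 0, 0], [0, 0.4, 0, 0, 0], [0, 0.4, 0, 0, 0], [0, -0.4, 0, 0, 0]]' 120
python3 -c "
from h import *
im=env.get_image('side');crop(im,180,150,260,190,3,'c4')"
```

```text
time_s: 3.8
position: [0.4104, 0.2109, 0.1192]
tool_rot: [[-0.965, 0.261, 0.002], [0.261, 0.965, 0.001], [-0.001, 0.001, -1.0]]
ft_force: [-0.2, -1.0, -2.2]
grip_width: 0.0159
gripper_force: 118.0
```

View pics/c4.png

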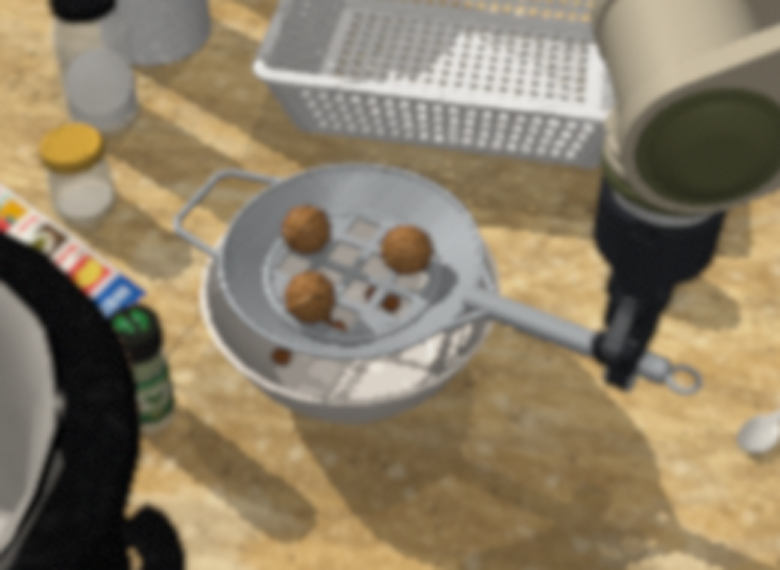

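Most hazelnuts are through: one lies in the bowl at (281,355), while dark spots at (330,325), (368,290) and (390,300) are unclear. The walnuts are still in, so I shake a bit more and check.

```bash
python3 nudge.py '[[0, 0.36, 0, 0, 0], [0, -0.36, 0, 0, 0], [0, -0.36, 0, 0, 0], [0, 0.36, 0, 0, 0], [0, 0.36, 0, 0, 0], [0, -0.36, 0, 0, 0], [0, -0.36, 0, 0, 0], [0, 0.36, 0, 0, 0], [0, 0, 0, 0, 0], [0, 0, 0, 0, 0]]' 120
python3 -c "
from h import *
a=env.get_image('side');b=env.get_image('top')
s=cv2.resize(a['pixels'][190:290,235:355,::-1],(480,400),interpolation=cv2.INTER_CUBIC)
t=cv2.resize(b['pixels'][140:240,205:285,::-1],(320,400),interpolation=cv2.INTER_CUBIC)
cv2.imwrite('pics/c5.png',np.hstack([s,t]))"
```

```text
time_s: 4.85
position: [0.4092, 0.2087, 0.1191]
tool_rot: [[-0.965, 0.264, -0.001], [0.264, 0.965, -0.0], [0.0, -0.0, -1.0]]
ft_force: [-0.3, 0.8, -1.7]
grip_width: 0.0157
gripper_force: 118.1
```

View pics/c5.png

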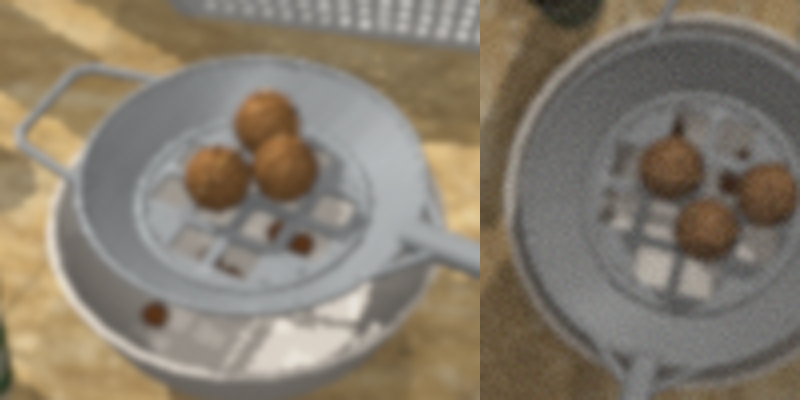

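Both views show the three walnuts near the middle. The dark spots in the side view have not moved since the previous picture, so they are in the bowl. I'll check them against the top view's spots by projection.

```bash
python3 -c "
from h import *
a=env.get_image('side');b=env.get_image('top')
for z in (.015,.025,.12):
  print(z)
  for u in [(275,230),(300,243),(230,268),(155,315)]:
    P=px2w(a,(235+u[0]/4,190+u[1]/4),z);q=w2px(b,P)[0];print(u,P.round(3),'->top crop',((q-[205,140])*4+[480,0]).round(0))
  for u in [(678,128),(732,182),(743,152),(612,158),(608,210)]:
    P=px2w(b,(205+(u[0]-480)/4,140+u[1]/4),z);q=w2px(a,P)[0];print('top',u,P.round(3),'->side crop',((q-[235,190])*4).round(0))
"
```

```text
0.015
(275, 230) [0.611 0.097 0.015] ->top crop [798. 209.]
(300, 243) [0.593 0.104 0.015] ->top crop [787. 236.]
(230, 268) [0.63  0.133 0.015] ->top crop [741. 179.]
(155, 315) [0.664 0.177 0.015] ->top crop [671. 127.]
top (678, 128) [0.664 0.172 0.015] ->side crop [159. 309.]
top (732, 182) [0.629 0.139 0.015] ->side crop [230. 276.]
top (743, 152) [0.647 0.131 0.015] ->side crop [203. 261.]
top (612, 158) [0.645 0.214 0.015] ->side crop [169. 372.]
top (608, 210) [0.612 0.217 0.015] ->side crop [224. 386.]
0.025
(275, 230) [0.609 0.106 0.025] ->top crop [783. 211.]
(300, 243) [0.592 0.113 0.025] ->top crop [772. 239.]
(230, 268) [0.628 0.141 0.025] ->top crop [727. 181.]
(155, 315) [0.662 0.184 0.025] ->top crop [657. 129.]
top (678, 128) [0.662 0.171 0.025] ->side crop [160. 297.]
top (732, 182) [0.628 0.138 0.025] ->side crop [232. 264.]
top (743, 152) [0.646 0.13  0.025] ->side crop [205. 250.]
top (612, 158) [0.644 0.213 0.025] ->side crop [171. 359.]
top (608, 210) [0.612 0.215 0.025] ->side crop [226. 374.]
0.12
(275, 230) [0.59  0.187 0.12 ] ->top crop [628. 235.]
(300, 243) [0.575 0.193 0.12 ] ->top crop [618. 261.]
(230, 268) [0.607 0.217 0.12 ] ->top crop [575. 206.]
(155, 315) [0.636 0.255 0.12 ] ->top crop [509. 157.]
top (678, 128) [0.651 0.158 0.12 ] ->side crop [179. 172.]
top (732, 182) [0.619 0.127 0.12 ] ->side crop [248. 142.]
top (743, 152) [0.636 0.121 0.12 ] ->side crop [221. 130.]
top (612, 158) [0.634 0.196 0.12 ] ->side crop [190. 229.]
top (608, 210) [0.604 0.198 0.12 ] ->side crop [243. 242.]
```

To row units: -0.03 m is -0.6, -0.02 m is -0.4.

```bash
python3 nudge.py '[[0, 0, -0.2, 0, 0], [0, 0, -0.4, 0, 0], [0, 0, -0.6, 0, 0], [0, 0, -0.6, 0, 0], [0, 0, -0.6, 0, 0], [-0.08, -0.2, -0.6, 0, 0], [-0.14, -0.4, -0.5, 0, 0], [-0.2, -0.54, -0.4, 0, 0], [-0.2, -0.54, -0.4, 0, 0], [-0.2, -0.54, -0.3, 0, 0]]' 120 | head -2
python3 nudge.py '[[-0.2, -0.54, -0.2, 0, 0], [-0.2, -0.54, -0.1, 0, 0], [-0.2, -0.54, 0, 0, 0], [-0.2, -0.54, 0, 0, 0], [-0.2, -0.54, 0, 0, 0], [-0.2, -0.54, 0, 0, 0], [-0.2, -0.54, 0, 0, 0], [-0.18, -0.46, 0, 0, 0], [-0.12, -0.36, 0, 0, 0], [-0.06, -0.18, 0, 0, 0]]' 120
python3 -c "
from h import *
go(.44,-.165,.362,-15.3)"
```

```text
time_s: 6.05
position: [0.4192, 0.0898, 0.3513]
time_s: 7.05
position: [0.441, -0.1642, 0.3647]
tool_rot: [[-0.964, 0.266, -0.0], [0.266, 0.964, -0.0], [0.0, -0.001, -1.0]]
ft_force: [0.8, 0.5, -1.9]
grip_width: 0.016
gripper_force: 118.1
t 7.05 pos [ 0.441  -0.1642  0.3647] handle ang -15.4 zaxis [-0. -0. -1.]
turn -0.1
d tool [ 0.0007 -0.0011  0.0027]
```

```bash
python3 -c "
from h import *
a=env.get_image('side');b=env.get_image('top')
s=cv2.resize(a['pixels'][60:300,220:420,::-1],(400,480),interpolation=cv2.INTER_CUBIC)
t=cv2.resize(b['pixels'][100:340,205:405,::-1],(400,480),interpolation=cv2.INTER_CUBIC)
cv2.imwrite('pics/c6.png',np.hstack([s,t]))"
```

```text
(no output)
```

View pics/c6.png

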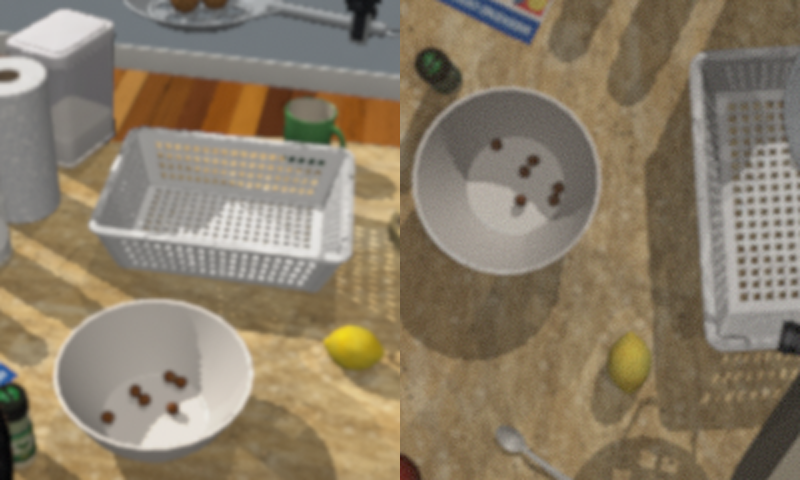

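All six hazelnuts are in the bowl, visible in both views. The bowl is still centred at about (258,190) in the full top image, and the walnuts are still in the sieve. Next I loosen the grip so the pan swings down about the pads.

```bash
cat >> h.py <<'E'
def st(s):
    o=env.observe();print(s,round(o["time_s"],2),"F",np.round(o["ft_force"],1),"M",np.round(o["wrist_torque"],2),"w",o["grip_width"],"gf",round(float(np.max(o["gripper_force"])),1))
E
python3 -c "
from h import *
st(120)"
python3 nudge.py '[[0, 0, 0, 0, 0], [0, 0, 0, 0, 0]]' 60 >/dev/null;python3 -c "
from h import *
st(60);cv2.imwrite('pics/s60.png',env.get_image('side')['pixels'][:200,150:460,::-1])"
python3 nudge.py '[[0, 0, 0, 0, 0], [0, 0, 0, 0, 0]]' 35 >/dev/null;python3 -c "
from h import *
st(35);cv2.imwrite('pics/s35.png',env.get_image('side')['pixels'][:200,150:460,::-1])"
python3 nudge.py '[[0, 0, 0, 0, 0], [0, 0, 0, 0, 0]]' 20 >/dev/null;python3 -c "
from h import *
st(20);cv2.imwrite('pics/s20.png',env.get_image('side')['pixels'][:200,150:460,::-1])
a,b,c=[cv2.imread(f'pics/s{k}.png') for k in(60,35,20)]
print([cv2.absdiff(x,y).mean() for x,y in((a,b),(b,c))])"
```

```text
120 7.15 F [ 0.4  0.8 -2.5] M [ 0.13  0.35 -0.01] w 0.01573099701057785 gf 118.1
60 7.35 F [-0.4 -0.1 -2.7] M [ 0.15  0.44 -0.04] w 0.01571857882874133 gf 118.1
35 7.6 F [-0.4 -0.3 -2.5] M [0.1  0.34 0.06] w 0.015724075325113145 gf 118.1
20 7.85 F [ 0.6  0.  -2.2] M [ 0.12  0.34 -0.01] w 0.01584818378573846 gf 118.1
[np.float64(0.47335483870967743), np.float64(0.4749838709677419)]
```

```bash
python3 nudge.py '[[0, 0, 0, 0, 0.005], [0, 0, 0, 0, 0.005]]' 60 >/dev/null;python3 -c "
from h import *
st(60)"
python3 nudge.py '[[0, 0, 0, 0, 0.014]]' 40 >/dev/null;python3 -c "
from h import *
st(40)"
```

```text
60 8.1 F [-0.6  0.1 -2.4] M [0.11 0.32 0.02] w 0.015919873280401474 gf 118.1
40 8.2 F [ 0.6  0.7 -2. ] M [0.16 0.34 0.01] w 0.015962740314438652 gf 118.1
```

```bash
python3 nudge.py '[[0, 0, 0, 0, 0.0163]]' 20 >/dev/null;python3 -c "
from h import *
st(.0163)"
python3 nudge.py '[[0, 0, 0, 0, 0.0167]]' 20 >/dev/null;python3 -c "
from h import *
st(.0167)"
python3 nudge.py '[[0, 0, 0, 0, 0.0167]]' 20 >/dev/null;python3 -c "
from h import *
st(.0167)"
```

```text
0.0163 8.3 F [ 0.  -0.7 -1.9] M [0.13 0.38 0.  ] w 0.016629524279001367 gf 73.1
0.0167 8.4 F [-0.4  0.6 -1.9] M [ 0.1   0.37 -0.02] w 0.016759154589667404 gf 56.0
0.0167 8.5 F [ 0.3 -0.1 -2.4] M [ 0.08  0.38 -0.03] w 0.01700386600584115 gf 56.0
```

```bash
cat > g.py <<'E'
import sys
from h import *
st(sys.argv[1]);p=env.get_image('side')['pixels'][:200,150:460,::-1];cv2.imwrite(f'pics/s{sys.argv[1]}.png',p)
print("diff",cv2.absdiff(p,cv2.imread('pics/s60.png')).mean().round(2))
E
python3 nudge.py '[[0, 0, 0, 0, 0.0170]]' 20 >/dev/null;python3 g.py 170
python3 nudge.py '[[0, 0, 0, 0, 0.0172]]' 20 >/dev/null;python3 g.py 172
python3 nudge.py '[[0, 0, 0, 0, 0.0174]]' 20 >/dev/null;python3 g.py 174
```

```text
170 8.6 F [ 0.3  0.9 -2.5] M [ 0.16  0.39 -0.03] w 0.017088890201536526 gf 43.1
diff 0.55
172 8.75 F [ 0.4 -0.  -2.3] M [0.02 0.32 0.01] w 0.017119014134935343 gf 34.6
diff 1.0
174 8.9 F [-1.2 -0.7 -1.6] M [ 0.08  0.21 -0.01] w 0.017392401983747887 gf 26.0
diff 2.65
```

```bash
python3 nudge.py '[[0, 0, 0, 0, 0.0174]]' 20 >/dev/null;python3 g.py a1
python3 nudge.py '[[0, 0, 0, 0, 0.0174]]' 20 >/dev/null;python3 g.py a2
python3 nudge.py '[[0, 0, 0, 0, 0.0174]]' 20 >/dev/null;python3 g.py a3
python3 -c "
import cv2,numpy as np
s=[cv2.imread(f'pics/s{k}.png') for k in('172','174','a1','a3')]
cv2.imwrite('pics/c7.png',np.vstack([np.hstack(s[:2]),np.hstack(s[2:])]))"
```

```text
a1 9.05 F [ 0.   0.2 -2.4] M [0.08 0.3  0.01] w 0.01756324730549557 gf 27.1
diff 3.08
a2 9.2 F [-0.6 -0.1 -3.4] M [ 0.11  0.38 -0.05] w 0.017527598216413025 gf 30.1
diff 3.23
a3 9.35 F [-0.   0.7 -1.3] M [ 0.07  0.16 -0.02] w 0.017730616938033586 gf 30.6
diff 3.6
```

View pics/c7.png

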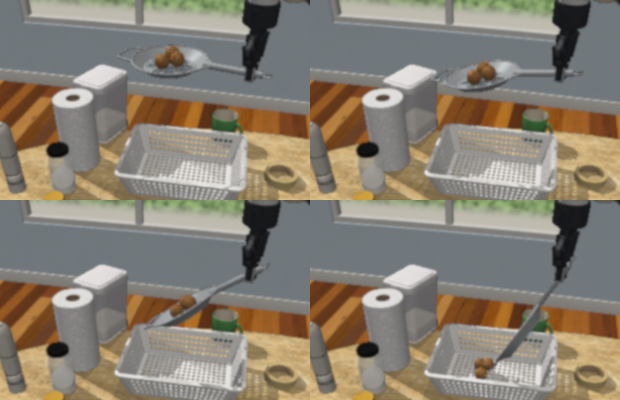

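c7 shows the sieve swinging down in the last two tiles and the walnuts landing in the middle of the basket at about (485,368). I tighten the grip and measure the tilt from the image difference.

```bash
python3 nudge.py '[[0, 0, 0, 0, 0.0174], [0, 0, 0, 0, 0.0174], [0, 0, 0, 0, 0], [0, 0, 0, 0, 0], [0, 0, 0, 0, 0]]' 60 >/dev/null
cat >> h.py <<'E'
def tilt(bgname='s60'):
    "tilt of the sieve below the handle axis, from the side picture against a background crop"
    im=env.get_image('side');p=im['pixels'][:200,150:460,::-1];o=env.observe();R=np.array(o['tool_rot']);g=np.array(o['position'])-.008*R[:,2]
    m=(cv2.absdiff(p,cv2.imread(f'pics/{bgname}.png')).max(2)>25)
    L=-R[:,0];L[2]=0;L/=np.linalg.norm(L);Y=np.array([-L[1],L[0],0]);r=[]
    for th in range(-20,111,2):
        t=np.radians(th);u=L*np.cos(t)-np.array([0,0,np.sin(t)]);n=np.cross(u,Y)
        c=g+.21*u-n*.0
        a=np.linspace(0,2*np.pi,40);P=[c+u*.08*np.cos(k)*s+Y*.08*np.sin(k)*s for k in a for s in(.3,.6,1)]+[g+u*s for s in np.linspace(.03,.11,60)]
        q=(w2px(im,np.array(P))-[150,0]).round().astype(int);ok=(q[:,0]>=0)&(q[:,0]<310)&(q[:,1]>=0)&(q[:,1]<200);v=np.zeros(len(q));v[ok]=m[q[ok,1],q[ok,0]];r.append((round(v.mean(),3),round(v[-60:].mean(),2),th))
    print("tilt",sorted(r)[-6:]);return im
E
python3 g.py b1; python3 -c "
from h import *
tilt()"
```

```text
b1 9.9 F [-0.3  0.3 -1.9] M [0.02 0.14 0.02] w 0.01696571538135298 gf 59.0
diff 3.37
tilt [(np.float64(0.622), np.float64(0.62), 0), (np.float64(0.628), np.float64(0.65), 6), (np.float64(0.717), np.float64(1.0), -2), (np.float64(0.85), np.float64(0.9), 70), (np.float64(0.872), np.float64(0.73), 66), (np.float64(0.933), np.float64(0.92), 68)]
```

The manual's scale: shifts go in shares of 50 mm. Converting my numbers, -0.03 m is -0.6, -0.02 m is -0.4.

```bash
python3 nudge.py '[[0, 0, -0.4, -7.5, 0], [0, 0, -0.6, -7.5, 0], [0, 0, -0.4, 0, 0], [0, 0, 0, 0, 0]]' 60 | head -3;  python3 -c "
from h import *
go(.646,-.15,.43,0)"
```

```text
time_s: 10.4
position: [0.4418, -0.1631, 0.4366]
tool_rot: [[-1.0, 0.006, 0.004], [0.006, 1.0, -0.003], [-0.004, -0.003, -1.0]]
t 10.4 pos [ 0.4418 -0.1631  0.4366] handle ang -0.32 zaxis [ 0.004 -0.003 -1.   ]
turn -0.32
d tool [-0.2042  0.0131  0.0066]
```

To row units: -0.035 m is -0.7, -0.03 m is -0.6.

```bash
python3 nudge.py '[[-0.3, 0, 0, 0, 0], [-0.6, 0.06, 0, 0, 0], [-0.7, 0.06, 0, 0, 0], [-0.7, 0.06, 0, 0, 0], [-0.7, 0.04, 0, 0, 0], [-0.6, 0.04, 0, 0, 0], [-0.3, 0, 0, 0, 0], [-0.18, 0, 0, 0, 0], [0, 0, 0, 0, 0]]' 60 | head -4;  python3 -c "
from h import *
go(.646,-.15,.384,0);tilt()"
```

```text
time_s: 11.3
position: [0.6467, -0.1511, 0.4315]
tool_rot: [[-1.0, 0.005, -0.003], [0.005, 1.0, 0.001], [0.003, 0.001, -1.0]]
ft_force: [0.7, -0.4, -1.7]
t 11.3 pos [ 0.6467 -0.1511  0.4315] handle ang -0.3 zaxis [-0.003  0.001 -1.   ]
turn -0.3
d tool [0.0007 0.0011 0.0475]
tilt [(np.float64(0.233), np.float64(0.7), 82), (np.float64(0.367), np.float64(0.38), 64), (np.float64(0.439), np.float64(0.52), 72), (np.float64(0.767), np.float64(0.6), 70), (np.float64(0.8), np.float64(0.5), 66), (np.float64(0.889), np.float64(0.85), 68)]
```

To row units: 0.0325 m is 0.65, 0.028 m is 0.56.

```bash
python3 nudge.py '[[0, 0, 0.5, 0, 0], [0, 0, 0.44, 0, 0], [0.65, 0, 0.33, 0, 0], [0.65, 0, 0.33, 0, 0], [0.56, 0, 0.47, 0, 0], [0.56, 0, 0.47, 0, 0], [0, 0, 0, 0, 0]]' 60;  python3 -c "
from h import *
go(.5254,-.15,.304,0);st('');tilt()"
```

```text
time_s: 12.05
position: [0.5198, -0.149, 0.3045]
tool_rot: [[-1.0, 0.007, -0.006], [0.007, 1.0, 0.003], [0.006, 0.003, -1.0]]
ft_force: [1.2, 1.4, -1.6]
grip_width: 0.0168
gripper_force: 58.6
t 12.05 pos [ 0.5198 -0.149   0.3045] handle ang -0.39 zaxis [-0.006  0.003 -1.   ]
turn -0.39
d tool [-0.0056 -0.001   0.0005]
 12.05 F [ 1.2  1.4 -1.6] M [0.18 0.25 0.04] w 0.016816148352407093 gf 58.6
tilt [(np.float64(0.589), np.float64(1.0), 48), (np.float64(0.6), np.float64(0.65), 52), (np.float64(0.65), np.float64(1.0), 46), (np.float64(0.661), np.float64(1.0), 44), (np.float64(0.706), np.float64(1.0), 40), (np.float64(0.728), np.float64(1.0), 42)]
```

```bash
python3 nudge.py '[[0.408, 0, 0.536, 0, 0], [0.408, 0, 0.536, 0, 0], [0.286, 0, 0.61, 0, 0], [0.286, 0, 0.61, 0, 0], [0.14, 0, 0.54, 0, 0], [0.14, 0, 0.54, 0, 0], [0.04, 0, 0.36, 0, 0], [0, 0, 0.2, 0, 0], [0, 0, 0, 0, 0]]' 60;  python3 -c "
from h import *
go(.44,-.15,.1,0);st('');tilt()"
```

```text
time_s: 13.0
position: [0.4403, -0.1505, 0.1108]
tool_rot: [[-1.0, 0.006, 0.001], [0.006, 1.0, -0.001], [-0.001, -0.001, -1.0]]
ft_force: [-0.5, -1.1, 1.3]
grip_width: 0.0169
gripper_force: 58.4
t 13.0 pos [ 0.4403 -0.1505  0.1108] handle ang -0.33 zaxis [ 0.001 -0.001 -1.   ]
turn -0.33
d tool [0.0003 0.0005 0.0108]
 13.0 F [-0.5 -1.1  1.3] M [-0.06 -0.33 -0.08] w 0.01691454724124503 gf 58.4
tilt [(np.float64(0.333), np.float64(0.45), 0), (np.float64(0.367), np.float64(0.57), 14), (np.float64(0.378), np.float64(0.57), 2), (np.float64(0.422), np.float64(0.75), 12), (np.float64(0.428), np.float64(0.7), 8), (np.float64(0.5), np.float64(0.95), 10)]
```

```bash
python3 nudge.py '[[0, 0, 0.16, 0, 0], [0, 0, 0.14, 0, 0], [0, 0, 0, 0, 0], [0, 0, 0, 0, 0.018], [0, 0, 0, 0, 0], [0, 0, 0, 0, 0], [0, 0, 0, 0, 0]]' 120;  python3 -c "
from h import *
go(.44,-.15,.091,0);st('')"
```

```text
time_s: 13.75
position: [0.4391, -0.1499, 0.0958]
tool_rot: [[-1.0, 0.006, 0.0], [0.006, 1.0, -0.0], [-0.0, -0.0, -1.0]]
ft_force: [1.6, -1.0, 1.4]
grip_width: 0.0158
gripper_force: 117.2
t 13.75 pos [ 0.4391 -0.1499  0.0958] handle ang -0.32 zaxis [ 0. -0. -1.]
turn -0.32
d tool [-0.0009 -0.0001  0.0048]
 13.75 F [ 1.6 -1.   1.4] M [-0.05 -0.49 -0.36] w 0.01580716075062834 gf 117.2
```

```bash
python3 nudge.py '[[0, 0, -0.2, 0, 0], [0, 0, -0.4, 0, 0], [0, 0, -0.6, 0, 0], [0, 0, -0.6, 0, 0], [0, 0, -0.4, 0, 0], [0, 0.2, 0, 0, 0], [0, 0.5, 0, 0, 0], [0, 0.7, 0, 0, 0], [0.1, 0.7, 0, 0, 0], [0.1, 0.7, 0, 0, 0]]' 120|head -2
python3 nudge.py '[[0.1, 0.7, 0, 0, 0], [0.1, 0.7, 0, 0, 0], [0.1, 0.7, 0, 0, 0], [0.1, 0.7, 0, 0, 0], [0, 0.7, 0, 0, 0], [0, 0.6, 0, 0, 0], [0, 0.3, 0, 5, 0], [0, 0, 0, 5, 0], [0, 0, 0, 5, 0], [0, 0, 0, 0, 0]]' 120
python3 -c "
from h import *
go(.409,.2075,.13,-15.3);st('')
a=env.get_image('side');b=env.get_image('top')
s=cv2.resize(a['pixels'][110:300,200:440,::-1],(480,380),interpolation=cv2.INTER_CUBIC)
t=cv2.resize(b['pixels'][100:290,205:365,::-1],(320,380),interpolation=cv2.INTER_CUBIC)
np.save('pics/pre.npy',a['pixels']);np.save('pics/pretop.npy',b['pixels'])
cv2.imwrite('pics/c8.png',np.hstack([s,t]))"
```

```text
time_s: 14.75
position: [0.4281, -0.0077, 0.2043]
time_s: 15.75
position: [0.4095, 0.2107, 0.2044]
tool_rot: [[-0.965, 0.264, -0.004], [0.264, 0.965, -0.001], [0.003, -0.002, -1.0]]
ft_force: [0.9, 0.0, -1.7]
grip_width: 0.0156
gripper_force: 117.5
t 15.75 pos [0.4095 0.2107 0.2044] handle ang -15.29 zaxis [-0.004 -0.001 -1.   ]
turn 0.01
d tool [-0.0004 -0.0032  0.0744]
 15.75 F [ 0.9  0.  -1.7] M [0.11 0.23 0.03] w 0.015550472459057092 gf 117.5
```

To row units: 0.03 m is 0.6, 0.02 m is 0.4.

```bash
python3 nudge.py '[[0, -0.064, 0.4, 0, 0], [0, 0, 0.6, 0, 0], [0, 0, 0.4, 0, 0], [0, 0, 0.14, 0, 0], [0, 0, 0, 0, 0], [0, 0, 0, 0, 0]]' 120
python3 -c "
from h import *
a=env.get_image('side');b=env.get_image('top')
s=cv2.resize(a['pixels'][120:300,220:460,::-1],(480,360),interpolation=cv2.INTER_CUBIC)
t=cv2.resize(b['pixels'][100:310,205:305,::-1],(286,600),interpolation=cv2.INTER_CUBIC)
cv2.imwrite('pics/c8.png',np.hstack([cv2.copyMakeBorder(s,0,240,0,0,0),t]))"
```

```text
time_s: 16.45
position: [0.4106, 0.2073, 0.1295]
tool_rot: [[-0.965, 0.263, 0.001], [0.263, 0.965, 0.0], [-0.001, 0.001, -1.0]]
ft_force: [0.1, 0.3, -0.6]
grip_width: 0.0155
gripper_force: 117.4
```

View pics/c8.png

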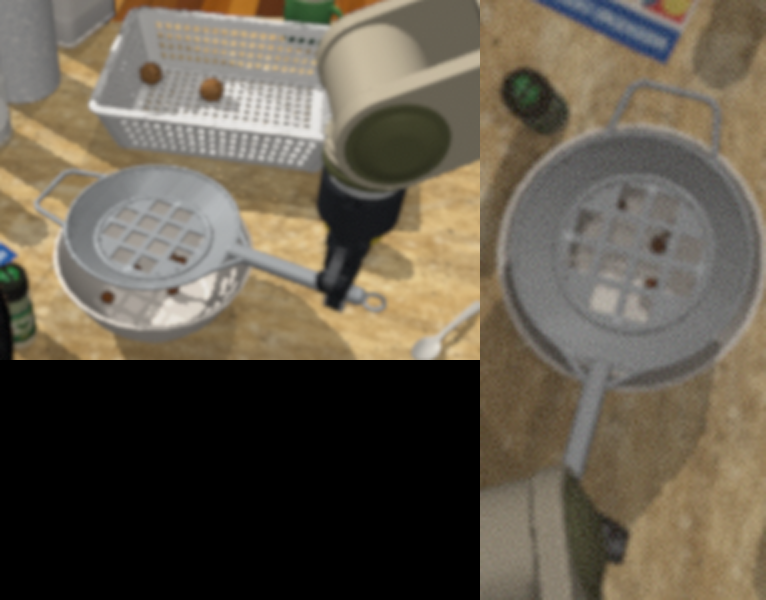

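The last picture shows the empty, level sieve centred over the bowl, with the loop's outer end at about (680,90) in the top panel. Two walnuts show in the basket at (150,73) and (210,88). I'll look for the third in the top image by code.

```bash
python3 -c "
from h import *
b=env.get_image('top')
l=px2w(b,(205+200/2.86,100+90/2.86),.134);g=np.array(env.observe()['position']);d=l-g;print('loop',l,'dist from grip',np.hypot(*d[:2]),np.degrees(np.arctan2(d[1],d[0])))
pb=px2w(b,(205+(635-480)/2.86,100+252/2.86),.12);print('pan floor centre',pb)
for n in('top','side'):
  p=env.get_image(n)['pixels'];hsv=cv2.cvtColor(p,cv2.COLOR_RGB2HSV)
  m=((hsv[...,0]<18)&(hsv[...,1]>110)&(hsv[...,2]>30)&(hsv[...,2]<190)).astype(np.uint8)
  x0,x1,y0,y1=(345,475,115,280) if n=='top' else (262,400,120,205)
  k,_,s,c=cv2.connectedComponentsWithStats(m[y0:y1,x0:x1]);print(n,[(s[i,4],(c[i]+[x0,y0]).round(1).tolist()) for i in range(1,k) if s[i,4]>8])
"
```

```text
loop [0.74094845 0.10846901 0.134     ] dist from grip 0.3448555748021008 -16.662522647088743
pan floor centre [0.61315287 0.14755483 0.12      ]
top [(np.int32(112), [422.3, 146.7]), (np.int32(104), [372.2, 148.4]), (np.int32(134), [416.1, 186.4])]
side [(np.int32(519), [322.7, 123.1]), (np.int32(64), [393.9, 122.4]), (np.int32(69), [294.9, 156.3]), (np.int32(82), [325.3, 164.5])]
```

```bash
python3 nudge.py '[[0, 0.06, 0.2, 0, 0], [0, 0, 0.24, 0, 0], [0, 0, 0.16, 0, 0], [0, 0, 0.08, 0, 0.0168], [0, 0, 0.06, 0, 0.0168], [0, 0, 0.04, 0, 0.0168], [0, 0, 0, 0, 0.0168], [0, 0, 0, 0, 0.0168]]' 60
python3 -c "
from h import *
st('')"
```

```text
time_s: 17.5
position: [0.4111, 0.2102, 0.0903]
tool_rot: [[-0.965, 0.264, 0.001], [0.264, 0.965, 0.0], [-0.001, 0.001, -1.0]]
ft_force: [-3.8, 1.1, 4.3]
grip_width: 0.0171
gripper_force: 52.2
 17.5 F [-3.8  1.1  4.3] M [-0.07  0.06 -0.03] w 0.01713529723484866 gf 52.2
```

```bash
python3 nudge.py '[[0, 0, 0, 0, 0.0175], [0, 0, 0, 0, 0.018], [0, 0, 0, 0, 0.019], [0, 0, 0, 0, 0.021], [0, 0, 0, 0, 0.03], [0, 0, 0, 0, 0.045], [0, 0, 0, 0, 0.045], [0, 0, -0.2, 0, 0.045], [0, 0, -0.6, 0, 0.045], [0, 0, -0.8, 0, 0.045]]' 60
python3 nudge.py '[[0.4, 0.4, -0.8, 0, 0.05], [0.8, 0.4, -0.6, 0, 0.05], [0.8, 0.4, 0, 0, 0.05], [0.8, 0.4, 0, 0, 0.05], [0.4, 0, 0, 0, 0.05], [0, 0, 0, 0, 0.05], [0, 0, 0, 0, 0.05]]' 60
python3 -c "
from h import *
b=env.get_image('top');a=env.get_image('side')
st('')
for n,im,box in(('top',b,(140,240,205,310)),('side',a,(195,300,230,360))):
  y0,y1,x0,x1=box
  old=cv2.cvtColor(cv2.imread(f'pics/{n}0.png'),cv2.COLOR_BGR2GRAY);new=cv2.cvtColor(im['pixels'],cv2.COLOR_RGB2GRAY)
  # outer bands: loop+rim, jar, handle
  B={'top':{'loop':(245,295,125,160),'rimL':(207,225,160,220),'rimR':(290,310,160,220),'jar':(208,240,118,150),'handle':(222,255,230,300)},'side':{'loop':(236,275,205,240),'rimbot':(255,345,262,290),'jar':(212,240,245,295),'handle':(350,412,250,292)}}[n]
  for k,(u0,u1,v0,v1) in B.items():
    t=old[v0:v1,u0:u1];w=new[v0-8:v1+8,u0-8:u1+8];r=cv2.matchTemplate(w,t,cv2.TM_CCOEFF_NORMED);_,mx,_,l=cv2.minMaxLoc(r);print(n,k,'shift',l[0]-8,l[1]-8,'score',round(mx,2))
"
```

```text
time_s: 18.5
position: [0.4102, 0.2099, 0.1703]
tool_rot: [[-0.964, 0.264, -0.003], [0.264, 0.964, -0.001], [0.003, -0.001, -1.0]]
ft_force: [0.5, -0.6, 0.7]
grip_width: 0.045
gripper_force: 0.0
time_s: 19.2
position: [0.2804, 0.3274, 0.2382]
tool_rot: [[-0.965, 0.263, 0.001], [0.263, 0.965, 0.0], [-0.001, 0.001, -1.0]]
ft_force: [-0.9, -0.6, 0.0]
grip_width: 0.05
gripper_force: 0.0
 19.3 F [-0.2  0.5  0.4] M [-0.01  0.05  0.03] w 0.0498670494839771 gf 0.0
top loop shift 0 0 score 0.91
top rimL shift 0 0 score 0.97
top rimR shift 0 0 score 0.98
top jar shift 0 0 score 0.99
top handle shift 0 0 score 0.96
side loop shift -1 0 score 0.94
side rimbot shift 0 0 score 0.76
side jar shift 0 0 score 1.0
side handle shift 0 0 score 0.99
```

The sieve, bowl and jar all match their starting pictures to within a pixel, the sieve is back in its rest pose, and the arm is clear. I'm handing in.

```bash
python3 -c "
from rig import env
print(env.close_job())"
```

```text
the job is handed in; nothing more can be done
None
```

The job is handed in: all six hazelnuts are in the bowl, the three walnuts are in the basket, the empty sieve lies back on the bowl rim, and the bowl and spice jar show no shift, after about 19 s of the 56 s allowed.

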